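Pry the retaining ring off a banding wheel

TASK

The head of the banding wheel must come off for cleaning: take the hooked pick from its wooden rest by the handle, put its tip down into the eye of the sprung retaining ring and pull the ring sideways out of its groove until it lies on the wheel head clear of the spindle, without letting it spring off the head. Only the pick may touch the ring, and since its hook is clamped at a different reach each time, feel for the wheel head and press gently so that nothing is scored. Then lay the pick back in its rest as you found it, and leave everything else on the bench where it stands.

Things in the scene. Friction and masses are not known exactly. Their poses are not given: they have to be found in the camera images.
- spindle (a point): Banding wheel (fixed): round grey wheel head 190 mm across with a flat top, on a pedestal. This point is on the spindle's axis, in the plane of the wheel head's top, 75 mm above the bench; z is up. The spindle stands up from the head: a groove (neck 20 mm across, 5.5 mm high) and above it the spindle's end, 26 mm across and 12 mm high, so its top is 17.5 mm above this point.
- clip_centre (a point): Sprung steel retaining ring, flat on the wheel head in the spindle's groove: 4 mm thick, 35 mm across, spring arms round the neck, mouth 14 mm wide on its +x side. This point: middle of its opening (on the spindle axis within 1 mm while fitted), 2 mm up. Its -x axis points from spindle to eye: pull that way, 7 to 12 N. It springs free after 12 mm, is clear after 22 mm, can turn in its groove.
- clip_eye (a point): Centre of the rectangular eye at the back of the retaining ring, 21 mm from clip_centre, half its thickness (2 mm) above the wheel head. The eye is a through hole 8 mm long (along the ring's x) and 10 mm wide (along its y), framed by bars 4 mm wide and 4 mm high; the outer bar is pulled by the pick.
- pick_grip (a point): Hooked pick, 90 g: wooden handle 100 mm long (its x), 16 mm wide (y), 18 mm high (z). This point: middle of the handle, where to grip from above, 72 mm above the bench in its rest. A shank slants 30 deg down from its +x end, then the hook's round tip, 4.5 mm across, points straight down. Tip end: 86 + 1.73e mm along +x, 50 + e mm along -z; e is -7 to 7 mm, unknown, new each time.
- rest_seat (a point): Wooden tool rest (fixed): two notched posts 8 mm thick, 76 mm apart along its x, on a base plate 120 x 60 x 10 mm. The pick's handle lies along its x in the notches (21 mm wide at the bottom, flared above), the hook hanging over its +x end. This point is where the middle of the handle lies, 72 mm above the bench. The notches' floor is 9 mm lower and the flares end 11 mm higher.
- mould_a: Round plaster mould, 144 mm across, 46 mm high, to be left alone; origin at the centre of its underside.
- mould_b: Another such plaster mould, 144 mm across, 46 mm high, to be left alone; origin at the centre of its underside.
- bottle: Blue drink bottle, 64 mm across, 200 mm high, to be left alone; origin at the centre of its underside.
- tin: Open rusty square tin, 110 mm wide, 75 mm high, to be left alone; origin at the centre of its underside.
- cup: White cup, 72 mm across, 80 mm high, to be left alone; origin at the centre of its underside.
- brush: Brush lying on the bench, to be left alone; origin at its underside, it lies along its x.
- scraper: Scraper with a handle, 180 mm long, lying on the bench, to be left alone; origin at its underside, it lies along its x.
Mind the look-alikes: they are no part of the job. Leave any blue or red look-alike of the part that bears rest_seat alone. Of the things shaped like the part that bears spindle, the grey one is meant.

How it is judged (in metres and radians):
On the way, in this order (a step that is already met when the one before it is completed fails the run):
1. the pick is lifted out of its rest (height (world z) of pick_grip above 0.085 m), for 0.2 s.
2. the ring is pulled out of the groove, clear of the spindle, by the pick (horizontal distance between clip_centre and spindle above 0.022 m and horizontal distance between pick_grip and clip_eye below 0.105 m), for 0.1 s.
At the end, for the whole second after the job is handed in: The ring lies flat and still on the wheel head (3 mm, 0.15 rad), its centre over 22 mm and under 90 mm from the spindle axis; the pick lies still in its rest, the middle of its handle within 15 mm of the seat, along the rest and level within 0.15 rad (horizontal distance between clip_centre and spindle between 0.022 and 0.09 m and z of clip_centre in the frame of spindle between 0 and 0.005 m and angle between each of clip_centre, pick_grip's own z axis and vertical below 0.15 rad and linear speed of each of clip, pick below 0.01 m/s and distance between pick_grip and rest_seat below 0.015 m and angle between the x axis of pick_grip and the x axis of rest_seat, either way round below 0.15 rad); the robot touches nothing.
It fails at once if the ring is touched by the gripper or the arm (contact force between clip and the fingers above 0.3 N or contact force between clip and the arm above 0.3 N).
It fails at once if the pick is pressed on the wheel or its spindle with more than 12 N (contact force between pick and wheel above 12 N).
It fails at once if the pick loads the ring with more than 25 N (contact force between pick and clip above 25 N).
It fails at once if the ring flies or falls off the wheel head (horizontal distance between clip_centre and spindle above 0.09 m or z of clip_centre in the frame of spindle above 0.03 m or z of clip_centre in the frame of spindle below -0.01 m).
It fails at once if a bystander is shifted by more than 20 mm (distance of any of mould_a, mould_b, bottle, tin, cup, brush, scraper from where it was at the start of the episode above 0.02 m).
It also fails if it takes over 61 s, if anything falls off the work surface, if the arm or the gripper's body presses on something with over 40 N, if the wrist force passes 120 N, or if a joint passes its speed limit or range.

ROBOT

A 6-joint arm with a two-finger parallel gripper is mounted at the origin on the work surface. World frame = base frame: x ahead of the robot, y to its left, z up, the work surface at z = 0. Lengths are in mm, angles in rad, forces in N, time in s.
With the tool pointing down it reaches from about 275 to 750 mm from the base axis. Payload 10.2 kg.
Tool frame: the origin (TCP) lies at the very end of the fingers, on their centre line; the grasp point (between the pads) lies 19 mm behind it; x points along the fingers, y is the direction in which the jaws open and shut, and the axes are right-handed (so a half turn about x gives the same grasp; the last joint's range is limited). The gripper opens to 85 mm and grips with 20 to 120 N. Pads are 22 mm wide; open, the fingers measure 114 mm over their backs; the gripper's body (76 mm by 85 mm) begins 54 mm behind the grasp point. The pads swing forward as they close: fully open they stand 13 mm farther back than shut.
Start: joints at [-1.551, 0.313, 1.498, -0, 1.331, -0.223], TCP at [126.208, -509.61, 231.294] pointing down, gripper open.
Joint ranges: [-2.94, 2.94], [-0.97, 2.17], [0.19, 2.56], [-1.23, 4.37], [0.02, 3.11], [-2.88, 2.88]. Speed limits (rad/s): [2.39, 2.39, 3.01, 3.14, 3.14, 3.14].

INTERFACE

Orientations are given as a unit quaternion [w, x, y, z].
In Python, from rig import ctrl, viewer, finish_job gives the robot as it stands.
- The arm moves only by the tool carry_out, never from a script. Its argument "targets" is a list of rows, each an object of numbers: "x", "y", "z": the shift along the world's x, y, z in m; "ax", "ay", "az": the turn, a rotation vector about the world's x, y, z in rad; "hand": the opening, from -1 (shut) to 1 (fully open). A call has 1 to 5 rows; each row is the pose to reach, as a shift and turn from the pose commanded when the call began; what a row does not reach only later rows make up. A row lasts 1/8 s, in which the tool goes at most 62.5 mm and 10.7 degrees, less where a joint would pass 70% of its speed; a pose out of reach is approached as far as the arm can. A call with a gripper value outside its range is refused whole. The fingers move at their own pace and stop on an object; "grip_force" is the grip in N (left out, the last holds). Time passes only in rows, so rows that repeat a pose let the fingers close. It gives the time, the measured TCP pose, the force and the opening at its end, in the units of the state.
- ctrl.sense(): the state, without advancing time (a new reading comes with each control period).
- viewer.capture(name): name is "scene" or "side" or "wrist"; returns the picture (480x640x3 uint8, blue, green, red); there is no depth.
- viewer.camera_info(name): a dict with "fx", "fy", "cx", "cy" (pixels), "k1" (the pictures are not rectified: a ray, as slopes to the right and down, at radius r is drawn at 1 + k1 r^2 times it, then the intrinsics apply), "R" (3x3) and "t" (3): a world point X has camera coordinates R X + t. Camera axes: x right, y down, z forward; pixel columns grow to the right and rows downward; lengths in mm; the calibration is good to about 2 mm. A picture is of the moment at which its call begins: read the wrist's pose just before it. camera_info takes no time and is no camera call; for the wrist camera it gives the pose at the moment of the call.
- finish_job(): hands the job in, once; it reports no verdict.
The state is a dict: "time_s": time; "joints": joint angles; "dq": joint speeds; "tau": joint torques, N m; "eef_pos": TCP position; "ee_rot": TCP orientation; "force": force on the tool from outside, world axes, zero at the start; "wrist_torque": the same for the moment, N m; "grip_width": opening from 0.0 (shut) to 1.0 (fully open).
Only numpy, scipy, OpenCV 4.12 (cv2) and the standard library are available. Lean on these libraries where they do the work, as an engineer would, in place of code of your own. Each camera call takes 0.05 s, during which the arm holds its last target. There are 200 camera calls.

## Working session

There is one attempt and no reset: what is moved stays moved. The work goes in short steps, Python scripts to look and compute and a tool call to move; the robot and the scene stay as the last step left them, time stands still between calls to the robot, and variables do not carry over. Pictures are saved under pics/ and viewed, about 8 in all and at most 12, crops included, and the job is handed in when it is done.

Besides the shell and the picture viewer there is one more tool, called after ">>>" as a command line: name --argument value ..., lists and objects as JSON in quotes. carry_out: Moves the arm, as the interface text tells. Its arguments: {"type":"object","properties":{"targets":{"type":"array"},"grip_force":{"type":"number"}},"required":["targets"]}

```bash
mkdir -p pics; cat > h.py <<'E'
import numpy as np, cv2
from rig import ctrl, viewer, finish_job
def ray(ci,u,v):
    K=np.array([[ci['fx'],0,ci['cx']],[0,ci['fy'],ci['cy']],[0,0,1.]])
    p=cv2.undistortPoints(np.array([[[u,v]]],float),K,np.array([ci['k1'],0,0,0,0.]))[0,0]
    # k1 model: distorted = undist*(1+k1 r^2)
    R=np.array(ci['R']);t=np.array(ci['t'])
    return -R.T@t, R.T@np.array([p[0],p[1],1.])
def onz(ci,u,v,z):
    o,d=ray(ci,u,v); return o+d*(z-o[2])/d[2]
def proj(ci,X):
    c=np.array(ci['R'])@np.array(X,float)+np.array(ci['t']);p=c[:2]/c[2];p=p*(1+ci['k1']*(p@p))
    return np.array([ci['fx']*p[0]+ci['cx'],ci['fy']*p[1]+ci['cy']])
E
python3 - <<'E'
from h import *
import json
for n in ('scene','side','wrist'):
    ci=viewer.camera_info(n); im=viewer.capture(n); cv2.imwrite(f'pics/{n}0.png',im)
    json.dump({k:np.array(v).tolist() for k,v in ci.items() if k in('fx','fy','cx','cy','k1','R','t')},open(f'pics/{n}0.json','w'))
    o,d=ray(ci,320,240);print(n,ci['fx'],ci['k1'],o.round(),d.round(2), onz(ci,320,240,0).round())
print(ctrl.sense())
E
```

```text
scene 566.2336611146535 -0.08014417883082728 [1251.   17. 1277.] [-0.53 -0.   -0.85] [443.  16.   0.]
side 610.8563829965143 -0.1220746554507071 [ -187. -1146.   829.] [ 0.44  0.75 -0.49] [560. 125.   0.]
wrist 362.33857027449125 -0.0017342490666013058 [ 200. -491.  374.] [-0.28 -0.08 -0.96] [  91. -524.    0.]
{'time_s': 0.15, 'joints': array([-1.55139257e+00,  3.13315721e-01,  1.49822249e+00, -3.28014599e-05,
        1.33100289e+00, -2.23403876e-01]), 'dq': array([ 1.28768435e-03, -9.33437591e-04, -1.94846054e-03,  4.34831021e-04,
       -3.61453148e-04,  6.87265500e-05]), 'tau': array([ 2.81896850e-03, -4.12366962e+01, -2.59796065e+01, -5.05103901e-05,
        3.19221246e-03,  3.64166723e-06]), 'eef_pos': array([ 126.19963921, -509.41869992,  230.88457137]), 'ee_rot': array([ 0.08530274,  0.70192472,  0.0859722 , -0.70187884]), 'force': array([-0.33682327, -0.27580806, -0.20819001]), 'wrist_torque': array([-0.03994295, -0.03534469, -0.0161167 ]), 'grip_width': 0.9979573326324429}
```

View pics/scene0.png

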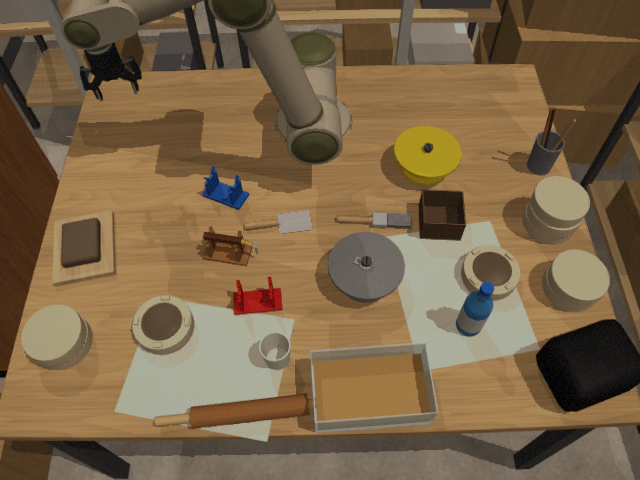

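View pics/side0.png

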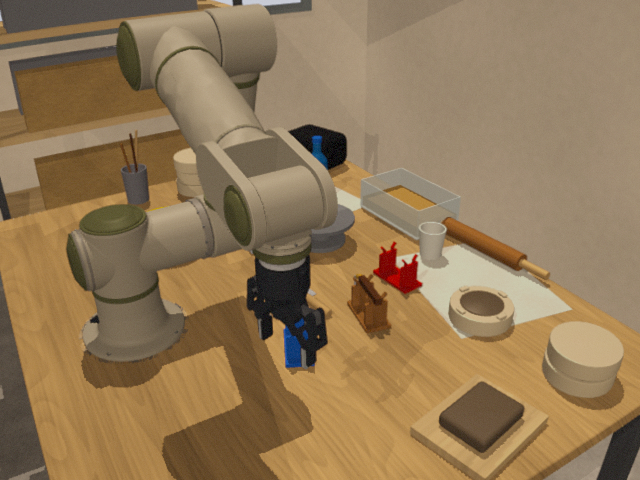

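The scene picture shows the wooden rest with the pick at about (225,243), hook to the right near (255,248), and the grey wheel at (366,262). The robot hides part of it in the side view. I'll enlarge both spots.

```bash
python3 - <<'E'
import cv2,numpy as np
a=cv2.imread('pics/scene0.png')
c1=cv2.resize(a[215:275,190:270],None,fx=5,fy=5,interpolation=cv2.INTER_CUBIC)
c2=cv2.resize(a[230:290,326:406],None,fx=5,fy=5,interpolation=cv2.INTER_CUBIC)
b=cv2.imread('pics/side0.png')
c3=cv2.resize(b[265:340,335:435],None,fx=4,fy=4,interpolation=cv2.INTER_CUBIC)
c4=cv2.resize(b[195:270,275:375],None,fx=4,fy=4,interpolation=cv2.INTER_CUBIC)
cv2.imwrite('pics/crop1.png',np.vstack([np.hstack([c1,c2]),np.hstack([c3,c4])]))
E
```

```text
(no output)
```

View pics/crop1.png

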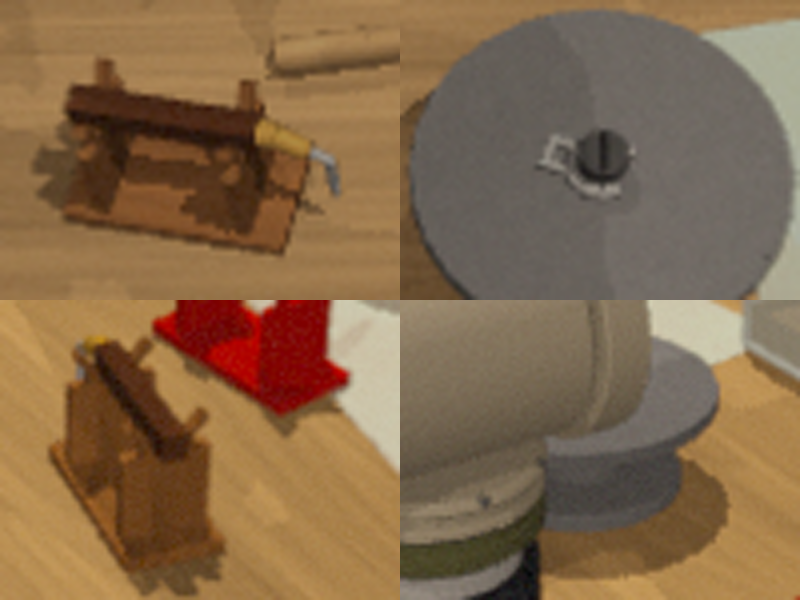

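The crop shows the handle's top running from about (205,234) to (242,238) in scene pixels, hook at its right end. The eye is at about (357.6,260.4) and the spindle top at (366.8,259.5).

```bash
python3 - <<'E'
from h import *
ci=viewer.camera_info('scene')
f=lambda x,y,ox,oy:(x/5+ox,y/5+oy)
A=onz(ci,*f(75,95,190,215),81);B=onz(ci,*f(258,123,190,215),81)
print('handle',A.round(),B.round(),np.linalg.norm(A-B),((A+B)/2).round(),np.arctan2(*(B-A)[1::-1]))
S=onz(ci,*f(204,143,326,230),92.5);E=onz(ci,*f(158,152,326,230),77)
print('spindle',S.round(1),'eye',E.round(1),np.linalg.norm((E-S)[:2]),np.arctan2(*(E-S)[1::-1]))
for u,v in [(412,160),(793,180),(590,10)]: print(onz(ci,*f(u-400,v,326,230),75).round())
w=viewer.camera_info('wrist');s=ctrl.sense()
from scipy.spatial.transform import Rotation as Rn
q=s['ee_rot'];R=Rn.from_quat([q[1],q[2],q[3],q[0]]).as_matrix()
print('tool R\n',R.round(3)); Rc=np.array(w['R']);o=-Rc.T@np.array(w['t'])
print('cam in tool',(R.T@(o-s['eef_pos'])).round(1),(R.T@Rc.T).round(3))
E
```

```text
handle [ 468. -275.   81.] [ 488. -181.   81.] 95.97506567479977 [ 478. -228.   81.] 1.3680064528377194
spindle [557.8 128.2  92.5] eye [553.2 106.7  77. ] 21.89916156857095 -1.780766403354821
[555.  35.  75.]
[571. 221.  75.]
[469. 128.  75.]
tool R
 [[-0.     0.24  -0.971]
 [ 0.001 -0.971 -0.24 ]
 [-1.    -0.001 -0.   ]]
cam in tool [-143.4    0.   -76.3] [[-0.001 -0.294  0.956]
 [ 1.    -0.     0.001]
 [-0.     0.956  0.294]]
```

Spindle is at about (560,128) and agrees with the wheel rim. The handle's measured length is 96 mm (100 expected), direction 1.37 rad. The eye is 22 mm from the spindle at -1.78 rad, almost in line with the pick, so the pick's yaw can stay as it is. Next, hover over the pick.

>>> carry_out --targets '[{"x":0.05,"y":0.04,"az":0.18},{"x":0.1,"y":0.08,"az":0.36},{"x":0.15,"y":0.12,"az":0.54},{"x":0.2,"y":0.16,"az":0.72},{"x":0.25,"y":0.2,"az":0.9}]'

```text
invalid input at $.targets[0]: expected keys x, y, z, ax, ay, az, hand
```

>>> carry_out --targets '[{"x":0.05,"y":0.04,"z":-0.015,"az":0.12,"hand":0.2},{"x":0.102,"y":0.082,"z":-0.03,"az":0.23},{"x":0.102,"y":0.082,"z":-0.03,"az":0.23},{"x":0.102,"y":0.082,"z":-0.03,"az":0.23},{"x":0.102,"y":0.082,"z":-0.03,"az":0.23}]'

```text
invalid input at $.targets[0]: expected keys x, y, z, ax, ay, az, hand
```

```bash
python3 - <<'E'
from h import *
import json
s=ctrl.sense();print(s['time_s'],s['eef_pos'],s['ee_rot'],s['joints'],s['grip_width'],s['force'])
ci=viewer.camera_info('wrist');im=viewer.capture('wrist');cv2.imwrite('pics/w1.png',im)
json.dump({k:np.array(v).tolist() for k,v in ci.items() if k in('fx','fy','cx','cy','k1','R','t')},open('pics/w1.json','w'))
E
```

```text
0.15 [ 126.19963921 -509.41869992  230.88457137] [ 0.08530274  0.70192472  0.0859722  -0.70187884] [-1.55139257e+00  3.13315721e-01  1.49822249e+00 -3.28014599e-05
  1.33100289e+00 -2.23403876e-01] 0.9979573326324429 [-0.33682327 -0.27580806 -0.20819001]
```

View pics/w1.png

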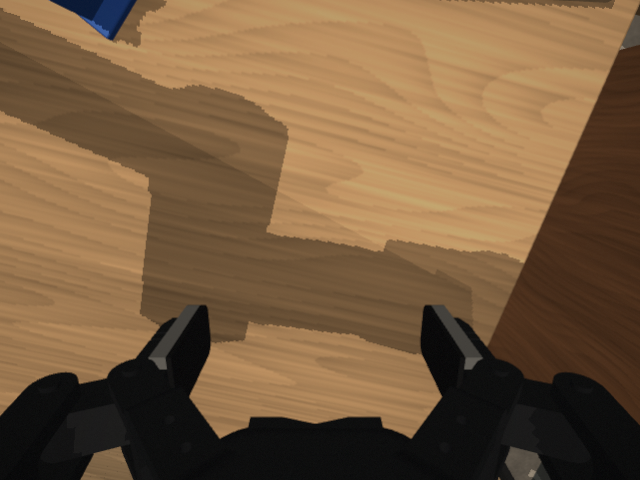

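The calls were refused because every key is required. This picture shows only bare bench from the start pose.

>>> carry_out --targets '[{"x":0.05,"y":0.04,"z":0,"ax":0,"ay":0,"az":0.18,"hand":1},{"x":0.1,"y":0.08,"z":0,"ax":0,"ay":0,"az":0.36,"hand":1},{"x":0.15,"y":0.12,"z":0,"ax":0,"ay":0,"az":0.54,"hand":1},{"x":0.2,"y":0.16,"z":0,"ax":0,"ay":0,"az":0.72,"hand":1},{"x":0.25,"y":0.2,"z":0,"ax":0,"ay":0,"az":0.9,"hand":1}]'

```text
time_s: 0.82
eef_pos: [371.5, -312.9, 231.4]
ee_rot: [0.384, 0.594, 0.384, -0.594]
force: [-0.3, -1.3, -0.4]
grip_width: 1.0
```

>>> carry_out --targets '[{"x":0.05,"y":0.04,"z":-0.015,"ax":0,"ay":0,"az":0.12,"hand":0.2},{"x":0.102,"y":0.082,"z":-0.03,"ax":0,"ay":0,"az":0.23,"hand":0.2},{"x":0.102,"y":0.082,"z":-0.03,"ax":0,"ay":0,"az":0.23,"hand":0.2},{"x":0.102,"y":0.082,"z":-0.03,"ax":0,"ay":0,"az":0.23,"hand":0.2}]'

```text
time_s: 1.32
eef_pos: [472.1, -232.4, 201.1]
ee_rot: [-0.448, -0.547, -0.448, 0.547]
force: [-0.5, -0.4, 0.5]
grip_width: 0.595
```

```bash
python3 - <<'E'
from h import *
import json
s=ctrl.sense();print(s['time_s'],s['eef_pos'],s['ee_rot'],s['joints'],s['grip_width'],s['force'])
ci=viewer.camera_info('wrist');im=viewer.capture('wrist');cv2.imwrite('pics/w2.png',im)
json.dump({k:np.array(v).tolist() for k,v in ci.items() if k in('fx','fy','cx','cy','k1','R','t')},open('pics/w2.json','w'))
E
```

```text
1.325 [ 472.13356849 -232.3982727   201.14826848] [-0.44803041 -0.54679697 -0.44830284  0.54708901] [-6.80095404e-01  3.40900645e-01  1.54014930e+00 -3.42579842e-04
  1.26100376e+00 -4.82115499e-01] 0.5948447737275321 [-0.46282137 -0.43979011  0.5081383 ]
```

View pics/w2.png

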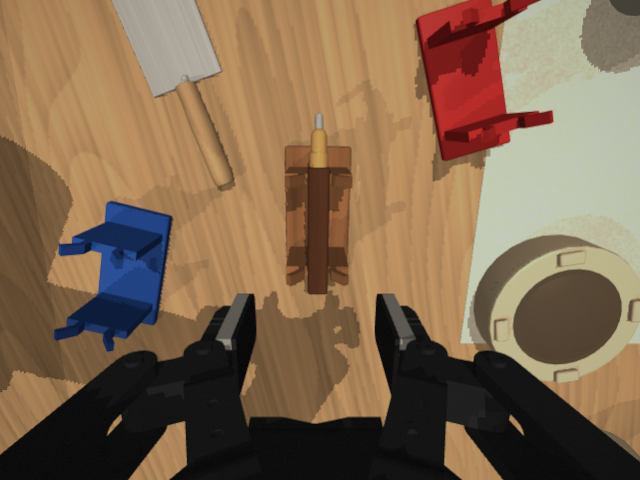

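Handle top runs from (318,167) to (317,293), centred in the rest; the shank tip shows near (319,113).

```bash
python3 - <<'E'
from h import *
import json
ci=json.load(open('pics/w2.json'))
im=cv2.imread('pics/w2.png');g=im.max(2)
for v in (180,200,220,240,260,280): print(v,g[v,300:336].tolist())
B=onz(ci,318.3,167,81);A=onz(ci,317.5,293,81)
print(A,B,np.linalg.norm(A-B),(A+B)/2,np.arctan2(*(B-A)[1::-1]))
for p in [(319,113),(319,120)]:
  for z in (22,30,60): print(p,z,onz(ci,*p,z).round(1), np.linalg.norm((onz(ci,*p,z)-(A+B)/2)[:2]).round(1))
E
```

```text
180 [101, 101, 102, 99, 111, 118, 101, 85, 59, 70, 76, 78, 78, 80, 81, 81, 82, 82, 82, 84, 85, 86, 86, 84, 85, 85, 85, 79, 69, 84, 118, 111, 83, 97, 95, 102]
200 [92, 93, 96, 98, 99, 98, 99, 84, 62, 70, 75, 76, 78, 79, 80, 80, 80, 80, 81, 82, 85, 86, 85, 86, 85, 84, 83, 77, 66, 83, 105, 104, 104, 103, 101, 101]
220 [140, 143, 144, 148, 131, 99, 99, 84, 61, 71, 76, 76, 78, 79, 80, 80, 80, 80, 81, 82, 84, 84, 85, 85, 85, 84, 81, 74, 78, 116, 144, 142, 134, 132, 135, 140]
240 [132, 132, 133, 119, 90, 86, 85, 75, 61, 72, 76, 76, 78, 79, 80, 79, 79, 79, 80, 82, 83, 84, 85, 86, 85, 84, 80, 68, 105, 139, 135, 133, 135, 137, 141, 143]
260 [84, 85, 86, 84, 83, 81, 75, 63, 61, 73, 77, 78, 79, 79, 80, 79, 79, 79, 80, 81, 83, 84, 85, 87, 86, 85, 78, 64, 65, 80, 79, 79, 79, 78, 79, 78]
280 [99, 113, 138, 138, 114, 117, 116, 94, 62, 74, 78, 78, 78, 78, 78, 78, 78, 80, 81, 82, 83, 85, 87, 86, 87, 83, 74, 79, 99, 109, 104, 98, 96, 101, 109, 110]
[ 465.45066072 -281.15727842   81.        ] [ 485.24913648 -184.32996675   81.        ] 98.83070336642194 [ 475.3498986  -232.74362258   81.        ] 1.3691044714224008
(319, 113) 22 [ 493.9 -146.4   22. ] 88.3
(319, 113) 30 [ 493.7 -146.7   30. ] 88.0
(319, 113) 60 [ 493.2 -147.8   60. ] 86.8
(319, 120) 22 [ 492.8 -151.9   22. ] 82.7
(319, 120) 30 [ 492.7 -152.1   30. ] 82.5
(319, 120) 60 [ 492.2 -152.7   60. ] 81.8
```

Handle measures 98.8 mm (100 expected), centre (475.3,-232.7). The tip's reach of about 86 mm suggests e ≈ 0. Descend and stop above the grip height to check, then go down and close.

>>> carry_out --targets '[{"x":-0.003,"y":-0.005,"z":-0.03,"ax":0,"ay":0,"az":0,"hand":0.2},{"x":-0.003,"y":-0.005,"z":-0.07,"ax":0,"ay":0,"az":0,"hand":0.1},{"x":-0.003,"y":-0.005,"z":-0.1,"ax":0,"ay":0,"az":0,"hand":0},{"x":-0.003,"y":-0.005,"z":-0.1,"ax":0,"ay":0,"az":0,"hand":0},{"x":-0.003,"y":-0.005,"z":-0.1,"ax":0,"ay":0,"az":0,"hand":0}]'

```text
time_s: 2.0
eef_pos: [469.4, -238.6, 102.9]
ee_rot: [0.449, 0.547, 0.447, -0.547]
force: [-0.5, 0.3, 1.0]
grip_width: 0.5
```

>>> carry_out --targets '[{"x":0.006,"y":0.006,"z":-0.02,"ax":0,"ay":0,"az":0,"hand":0},{"x":0.006,"y":0.006,"z":-0.05,"ax":0,"ay":0,"az":0,"hand":0},{"x":0.006,"y":0.006,"z":-0.05,"ax":0,"ay":0,"az":0,"hand":0},{"x":0.006,"y":0.006,"z":-0.05,"ax":0,"ay":0,"az":0,"hand":0}]'

```text
time_s: 2.5
eef_pos: [475.9, -232.2, 53.1]
ee_rot: [0.449, 0.547, 0.447, -0.547]
force: [0.7, -0.5, 0.6]
grip_width: 0.506
```

>>> carry_out --targets '[{"x":0,"y":0,"z":0,"ax":0,"ay":0,"az":0,"hand":-0.4},{"x":0,"y":0,"z":0,"ax":0,"ay":0,"az":0,"hand":-1},{"x":0,"y":0,"z":0,"ax":0,"ay":0,"az":0,"hand":-1},{"x":0,"y":0,"z":0,"ax":0,"ay":0,"az":0,"hand":-1},{"x":0,"y":0,"z":0,"ax":0,"ay":0,"az":0,"hand":-1}]' --grip_force 100

```text
time_s: 3.12
eef_pos: [475.7, -231.8, 52.6]
ee_rot: [0.449, 0.547, 0.448, -0.547]
force: [-1.1, 1.4, 6.5]
grip_width: 0.168
```

Gripped at the width expected for the handle. Lift, then travel to short of the wheel.

>>> carry_out --targets '[{"x":0,"y":0,"z":0.015,"ax":0,"ay":0,"az":0,"hand":-1},{"x":0,"y":0,"z":0.04,"ax":0,"ay":0,"az":0,"hand":-1},{"x":0,"y":0,"z":0.07,"ax":0,"ay":0,"az":0,"hand":-1},{"x":0,"y":0,"z":0.093,"ax":0,"ay":0,"az":0,"hand":-1},{"x":0,"y":0,"z":0.093,"ax":0,"ay":0,"az":0,"hand":-1}]'

```text
time_s: 3.75
eef_pos: [475.9, -231.9, 146.4]
ee_rot: [0.45, 0.547, 0.447, -0.547]
force: [-0.2, -0.2, -0.8]
grip_width: 0.172
```

>>> carry_out --targets '[{"x":0.01,"y":0.04,"z":0,"ax":0,"ay":0,"az":0,"hand":-1},{"x":0.02,"y":0.09,"z":0,"ax":0,"ay":0,"az":0,"hand":-1},{"x":0.03,"y":0.14,"z":0,"ax":0,"ay":0,"az":0,"hand":-1},{"x":0.043,"y":0.19,"z":0,"ax":0,"ay":0,"az":0,"hand":-1},{"x":0.056,"y":0.235,"z":0,"ax":0,"ay":0,"az":0,"hand":-1}]'

```text
time_s: 4.38
eef_pos: [531.0, 5.5, 143.5]
ee_rot: [-0.448, -0.547, -0.449, 0.547]
force: [-0.2, -0.8, 0.1]
grip_width: 0.173
```

>>> carry_out --targets '[{"x":0,"y":0,"z":0,"ax":0,"ay":0,"az":0,"hand":-1},{"x":0,"y":0,"z":0,"ax":0,"ay":0,"az":0,"hand":-1},{"x":0,"y":0,"z":0,"ax":0,"ay":0,"az":0,"hand":-1}]'

```text
time_s: 4.75
eef_pos: [531.0, 2.6, 144.0]
ee_rot: [-0.448, -0.547, -0.448, 0.547]
force: [0.7, 0.2, -1.3]
grip_width: 0.174
```

```bash
cat > snap.py <<'E'
from h import *
import json,sys
n=sys.argv[1]
s=ctrl.sense();print(s['time_s'],s['eef_pos'].round(1),s['ee_rot'].round(4),s['grip_width'],s['force'].round(2))
ci=viewer.camera_info('wrist');im=viewer.capture('wrist');cv2.imwrite(f'pics/{n}.png',im)
json.dump({k:np.array(v).tolist() for k,v in ci.items() if k in('fx','fy','cx','cy','k1','R','t')},open(f'pics/{n}.json','w'))
ey=[553.2,106.7,77];u,v=proj(ci,ey);print('pred eye px',u,v)
x0=int(np.clip(u-100,0,440));y0=int(np.clip(v-75,0,330))
cv2.imwrite(f'pics/{n}c.png',cv2.resize(im[y0:y0+150,x0:x0+200],None,fx=4,fy=4,interpolation=cv2.INTER_CUBIC));print('crop off',x0,y0)
E
python3 snap.py w3
```

```text
4.75 [531.    2.6 144. ] [-0.4476 -0.5471 -0.4478  0.5475] 0.1742958667613965 [ 0.69  0.15 -1.33]
pred eye px 315.2124245956481 68.31527905614362
crop off 215 0
```

View pics/w3c.png

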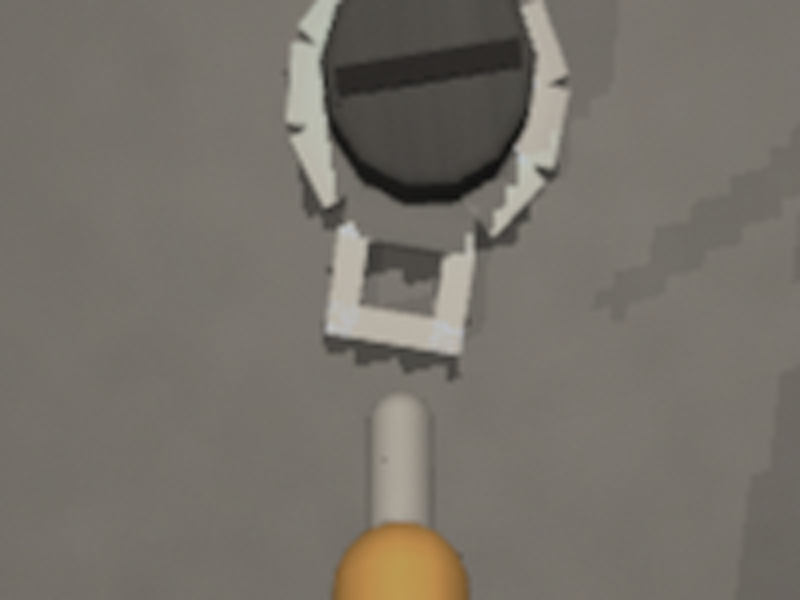

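Eye hole centre is at about (315.5,70) in full-picture pixels, matching the prediction. The hook's bend shows its outer end at (315.3,98.3). Both align laterally.

```bash
cat > an.py <<'E'
from h import *
import json,sys
def an(n,eye,bend,tcp,ze=79):
    ci=json.load(open(f'pics/{n}.json'))
    d=np.array([np.cos(1.369),np.sin(1.369)]);l=np.array([-d[1],d[0]])
    E=onz(ci,*eye,ze);g=np.array(tcp[:2])
    print('eye',E.round(1),'cam',ray(ci,0,0)[0].round(1))
    for e in (-6,-4,-2,0,2,4,6):
        P=onz(ci,*bend,tcp[2]+19-21-e)
        print(e,'reach nominal',round(86+1.73*e,1),'measured',round((P[:2]-g)@d-2.4,1),'lat',round((P[:2]-g)@l,1))
    print('eye along',((E[:2]-g)@d).round(1),'lat',((E[:2]-g)@l).round(1))
    return E
if __name__=='__main__':
    an('w3',(315.5,70),(315.3,98.3),(531,2.6,144))
    ci=json.load(open('pics/w3.json'))
    for p in [(330,338),(460,353),(330,308),(462,322)]: print(onz(ci,p[0]/4+215,p[1]/4,79).round(1))
E
python3 an.py
```

```text
eye [553.1 105.6  79. ] cam [547.   76.6 287.4]
-6 reach nominal 75.6 measured 83.8 lat -0.9
-4 reach nominal 79.1 measured 84.0 lat -0.9
-2 reach nominal 82.5 measured 84.1 lat -0.9
0 reach nominal 86.0 measured 84.3 lat -0.9
2 reach nominal 89.5 measured 84.4 lat -0.9
4 reach nominal 92.9 measured 84.6 lat -0.9
6 reach nominal 96.4 measured 84.7 lat -0.9
eye along 105.3 lat -1.0
[542.4 100.6  79. ]
[558.9  95.3  79. ]
[543.1 104.2  79. ]
[559.9  99.   79. ]
```

e ≈ -1, so reach is about 84.3 mm and drop about 49 mm. The tip must go 21 mm forward. Advance and come down to about 12 mm above the head.

>>> carry_out --targets '[{"x":0.002,"y":0.01,"z":0,"ax":0,"ay":0,"az":0,"hand":-1},{"x":0.0042,"y":0.0206,"z":0,"ax":0,"ay":0,"az":0,"hand":-1},{"x":0.0042,"y":0.0206,"z":-0.015,"ax":0,"ay":0,"az":0,"hand":-1},{"x":0.0042,"y":0.0206,"z":-0.027,"ax":0,"ay":0,"az":0,"hand":-1},{"x":0.0042,"y":0.0206,"z":-0.027,"ax":0,"ay":0,"az":0,"hand":-1}]'

```text
time_s: 5.42
eef_pos: [534.7, 24.2, 115.8]
ee_rot: [-0.447, -0.546, -0.449, 0.548]
force: [0.5, 0.1, -0.6]
grip_width: 0.171
```

>>> carry_out --targets '[{"x":0,"y":0,"z":0,"ax":0,"ay":0,"az":0,"hand":-1},{"x":0,"y":0,"z":0,"ax":0,"ay":0,"az":0,"hand":-1}]'

```text
time_s: 5.68
eef_pos: [535.6, 24.1, 117.7]
ee_rot: [0.448, 0.547, 0.448, -0.547]
force: [-0.8, 0.5, -0.8]
grip_width: 0.175
```

```bash
python3 snap.py w4
```

```text
5.675 [535.6  24.1 117.7] [ 0.4483  0.5472  0.4479 -0.5468] 0.17484715404306964 [-0.82  0.48 -0.81]
pred eye px 314.68522401391033 109.83680004604108
crop off 214 34
```

View pics/w4c.png

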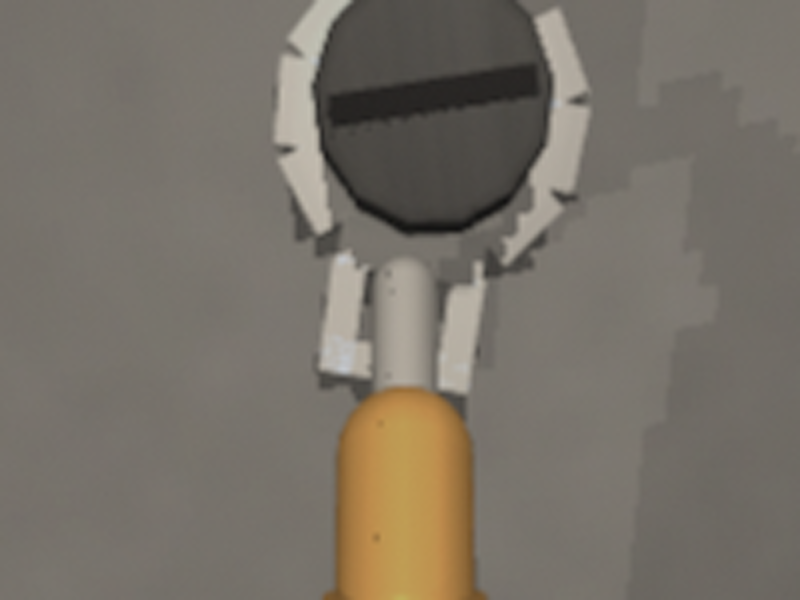

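The spindle, side bars and outer bar show the hook over the eye: bend end at (315.2,98.5), eye centre about (314.8,113) in full-picture pixels. Computing the offset.

```bash
python3 - <<'E'
from an import *
an('w4',(314.75,113),(315.25,98.5),(535.6,24.1,117.7))
ci=json.load(open('pics/w4.json'))
for p in [(318,374),(466,392),(370,372),(338,252),(480,264)]: print(p,onz(ci,p[0]/4+214,p[1]/4+34,79).round(1))
# spindle top: ellipse extents
print('spindle',onz(ci,432/4+214,93/4+34,92.5).round(1), [onz(ci,x/4+214,93/4+34,92.5).round(1) for x in (316,550)])
E
```

```text
eye [552.9 105.2  79. ] cam [551.4  98.1 261.1]
-6 reach nominal 75.6 measured 83.7 lat -0.9
-4 reach nominal 79.1 measured 83.9 lat -0.9
-2 reach nominal 82.5 measured 84.0 lat -0.9
0 reach nominal 86.0 measured 84.2 lat -0.9
2 reach nominal 89.5 measured 84.4 lat -0.9
4 reach nominal 92.9 measured 84.5 lat -0.9
6 reach nominal 96.4 measured 84.7 lat -0.9
eye along 82.9 lat -0.7
(318, 374) [541.6 100.8  79. ]
(466, 392) [558.7  95.3  79. ]
(370, 372) [547.8  99.8  79. ]
(338, 252) [546.9 113.7  79. ]
(480, 264) [562.9 109.1  79. ]
spindle [560.2 125.8  92.5] [array([548.2, 128.2,  92.5]), array([572.4, 123.4,  92.5])]
```

Both views agree: eye (553,105.3), spindle (560,125.8) and distance 21.6 mm, so the pull direction is about (-0.31,-0.95). The tip is about 1 mm too far forward. Correct that and descend to just above the ring's top.

>>> carry_out --targets '[{"x":-0.0003,"y":-0.001,"z":-0.003,"ax":0,"ay":0,"az":0,"hand":-1},{"x":-0.0003,"y":-0.001,"z":-0.006,"ax":0,"ay":0,"az":0,"hand":-1},{"x":-0.0003,"y":-0.001,"z":-0.008,"ax":0,"ay":0,"az":0,"hand":-1},{"x":-0.0003,"y":-0.001,"z":-0.008,"ax":0,"ay":0,"az":0,"hand":-1},{"x":-0.0003,"y":-0.001,"z":-0.008,"ax":0,"ay":0,"az":0,"hand":-1}]'

```text
time_s: 6.35
eef_pos: [535.2, 23.2, 109.3]
ee_rot: [0.448, 0.547, 0.448, -0.547]
force: [-0.4, 0.3, -1.3]
grip_width: 0.17
```

>>> carry_out --targets '[{"x":0,"y":0,"z":-0.001,"ax":0,"ay":0,"az":0,"hand":-1},{"x":0,"y":0,"z":-0.001,"ax":0,"ay":0,"az":0,"hand":-1},{"x":0,"y":0,"z":-0.001,"ax":0,"ay":0,"az":0,"hand":-1}]'

```text
time_s: 6.72
eef_pos: [535.2, 23.2, 108.3]
ee_rot: [0.448, 0.547, 0.448, -0.547]
force: [0.2, -0.2, -0.8]
grip_width: 0.169
```

>>> carry_out --targets '[{"x":0,"y":0,"z":-0.001,"ax":0,"ay":0,"az":0,"hand":-1},{"x":0,"y":0,"z":-0.001,"ax":0,"ay":0,"az":0,"hand":-1},{"x":0,"y":0,"z":-0.001,"ax":0,"ay":0,"az":0,"hand":-1}]'

```text
time_s: 7.1
eef_pos: [535.1, 23.2, 107.3]
ee_rot: [0.448, 0.547, 0.448, -0.547]
force: [-0.1, -1.0, -0.5]
grip_width: 0.167
```

>>> carry_out --targets '[{"x":0,"y":0,"z":-0.001,"ax":0,"ay":0,"az":0,"hand":-1},{"x":0,"y":0,"z":-0.001,"ax":0,"ay":0,"az":0,"hand":-1},{"x":0,"y":0,"z":-0.001,"ax":0,"ay":0,"az":0,"hand":-1}]'

```text
time_s: 7.48
eef_pos: [535.1, 23.2, 106.3]
ee_rot: [-0.448, -0.547, -0.448, 0.547]
force: [-0.2, -0.4, -0.3]
grip_width: 0.171
```

>>> carry_out --targets '[{"x":0,"y":0,"z":-0.001,"ax":0,"ay":0,"az":0,"hand":-1},{"x":0,"y":0,"z":-0.001,"ax":0,"ay":0,"az":0,"hand":-1},{"x":0,"y":0,"z":-0.001,"ax":0,"ay":0,"az":0,"hand":-1}]'

```text
time_s: 7.85
eef_pos: [535.1, 23.2, 105.3]
ee_rot: [0.448, 0.547, 0.448, -0.547]
force: [0.2, 0.2, -1.2]
grip_width: 0.166
```

>>> carry_out --targets '[{"x":0,"y":0,"z":-0.0008,"ax":0,"ay":0,"az":0,"hand":-1},{"x":0,"y":0,"z":-0.0008,"ax":0,"ay":0,"az":0,"hand":-1},{"x":0,"y":0,"z":-0.0008,"ax":0,"ay":0,"az":0,"hand":-1}]'

```text
time_s: 8.22
eef_pos: [535.2, 23.1, 104.7]
ee_rot: [0.448, 0.547, 0.448, -0.547]
force: [-0.5, -1.8, 1.7]
grip_width: 0.171
```

>>> carry_out --targets '[{"x":0,"y":0,"z":-0.0005,"ax":0,"ay":0,"az":0,"hand":-1},{"x":0,"y":0,"z":-0.0005,"ax":0,"ay":0,"az":0,"hand":-1},{"x":0,"y":0,"z":-0.0005,"ax":0,"ay":0,"az":0,"hand":-1}]'

```text
time_s: 8.6
eef_pos: [535.3, 23.1, 104.2]
ee_rot: [0.448, 0.547, 0.448, -0.547]
force: [-1.0, -2.3, 4.2]
grip_width: 0.166
```

Head felt at TCP z ≈ 104.7, as predicted for e ≈ -1, so the tip is inside the eye. Raise it 1 mm and start the pull slowly.

>>> carry_out --targets '[{"x":0,"y":0,"z":0.001,"ax":0,"ay":0,"az":0,"hand":-1},{"x":-0.0006,"y":-0.0019,"z":0.001,"ax":0,"ay":0,"az":0,"hand":-1},{"x":-0.0009,"y":-0.0029,"z":0.001,"ax":0,"ay":0,"az":0,"hand":-1},{"x":-0.0012,"y":-0.0038,"z":0.001,"ax":0,"ay":0,"az":0,"hand":-1},{"x":-0.0012,"y":-0.0038,"z":0.001,"ax":0,"ay":0,"az":0,"hand":-1}]'

```text
time_s: 9.22
eef_pos: [533.9, 19.8, 104.8]
ee_rot: [0.448, 0.547, 0.448, -0.547]
force: [1.5, 4.7, -1.9]
grip_width: 0.164
```

The ring resists with about 5 N along the pull. Continue.

>>> carry_out --targets '[{"x":-0.0004,"y":-0.0013,"z":0,"ax":0,"ay":0,"az":0,"hand":-1},{"x":-0.0009,"y":-0.0027,"z":0,"ax":0,"ay":0,"az":0,"hand":-1},{"x":-0.0013,"y":-0.004,"z":0,"ax":0,"ay":0,"az":0,"hand":-1},{"x":-0.0013,"y":-0.004,"z":0,"ax":0,"ay":0,"az":0,"hand":-1}]'

```text
time_s: 9.72
eef_pos: [532.7, 15.9, 104.9]
ee_rot: [0.448, 0.547, 0.448, -0.547]
force: [1.4, 6.5, -1.5]
grip_width: 0.168
```

>>> carry_out --targets '[{"x":-0.0004,"y":-0.0013,"z":0,"ax":0,"ay":0,"az":0,"hand":-1},{"x":-0.0009,"y":-0.0027,"z":0,"ax":0,"ay":0,"az":0,"hand":-1},{"x":-0.0013,"y":-0.004,"z":0,"ax":0,"ay":0,"az":0,"hand":-1},{"x":-0.0013,"y":-0.004,"z":0,"ax":0,"ay":0,"az":0,"hand":-1}]'

```text
time_s: 10.22
eef_pos: [531.2, 11.0, 105.0]
ee_rot: [-0.448, -0.547, -0.448, 0.547]
force: [-0.2, 0.4, -0.5]
grip_width: 0.171
```

The force has dropped after about 12.5 mm of travel, as expected when the ring springs free. Drag slowly further and look.

>>> carry_out --targets '[{"x":-0.0006,"y":-0.0018,"z":0,"ax":0,"ay":0,"az":0,"hand":-1},{"x":-0.0012,"y":-0.0036,"z":0,"ax":0,"ay":0,"az":0,"hand":-1},{"x":-0.0018,"y":-0.0055,"z":0,"ax":0,"ay":0,"az":0,"hand":-1},{"x":-0.0018,"y":-0.0055,"z":0,"ax":0,"ay":0,"az":0,"hand":-1}]'

```text
time_s: 10.72
eef_pos: [529.5, 5.6, 105.0]
ee_rot: [-0.448, -0.547, -0.448, 0.547]
force: [-0.4, -0.9, -0.7]
grip_width: 0.173
```

```bash
python3 snap.py w5; python3 -c "
import cv2
a=cv2.imread('pics/w5.png');cv2.imwrite('pics/w5d.png',cv2.resize(a[0:240,200:440],None,fx=2.5,fy=2.5,interpolation=cv2.INTER_CUBIC))"
```

```text
10.725 [529.5   5.6 105. ] [-0.4482 -0.5469 -0.448   0.5471] 0.17290701246585297 [-0.43 -0.92 -0.7 ]
pred eye px 320.3310987860436 60.54061844480262
crop off 220 0
```

View pics/w5d.png

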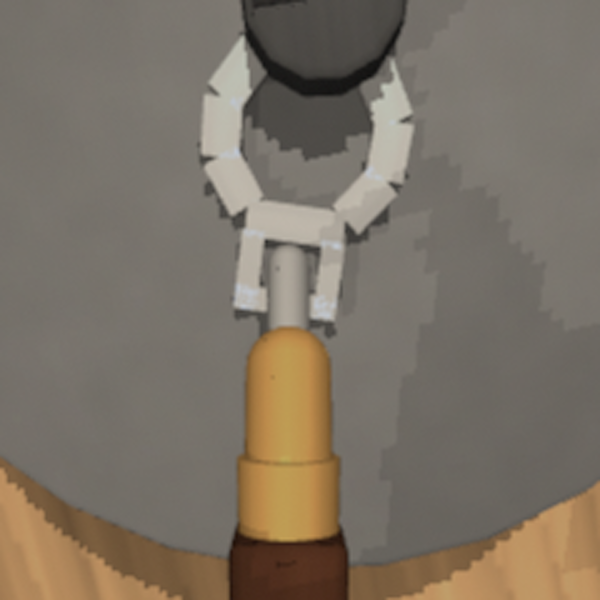

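The ring is following with the pick still in its eye; its tips are just at the spindle. Pull 12 mm more.

>>> carry_out --targets '[{"x":-0.0008,"y":-0.0025,"z":0,"ax":0,"ay":0,"az":0,"hand":-1},{"x":-0.0016,"y":-0.005,"z":0,"ax":0,"ay":0,"az":0,"hand":-1},{"x":-0.0024,"y":-0.0075,"z":0,"ax":0,"ay":0,"az":0,"hand":-1},{"x":-0.0032,"y":-0.01,"z":0,"ax":0,"ay":0,"az":0,"hand":-1},{"x":-0.004,"y":-0.0125,"z":0,"ax":0,"ay":0,"az":0,"hand":-1}]'

```text
time_s: 11.4
eef_pos: [525.4, -6.8, 105.0]
ee_rot: [-0.448, -0.547, -0.448, 0.547]
force: [0.3, -0.4, -0.6]
grip_width: 0.167
```

>>> carry_out --targets '[{"x":0,"y":0,"z":0,"ax":0,"ay":0,"az":0,"hand":-1},{"x":0,"y":0,"z":0,"ax":0,"ay":0,"az":0,"hand":-1},{"x":0.0004,"y":0.0014,"z":0,"ax":0,"ay":0,"az":0,"hand":-1},{"x":0.0004,"y":0.0014,"z":0.001,"ax":0,"ay":0,"az":0,"hand":-1}]'

```text
time_s: 11.9
eef_pos: [525.9, -5.0, 105.9]
ee_rot: [-0.448, -0.547, -0.448, 0.547]
force: [0.6, 0.8, -1.2]
grip_width: 0.167
```

```bash
python3 snap.py w6; python3 -c "
import cv2
a=cv2.imread('pics/w6.png');cv2.imwrite('pics/w6d.png',cv2.resize(a[0:240,200:440],None,fx=2.5,fy=2.5,interpolation=cv2.INTER_CUBIC))"
```

```text
11.9 [525.9  -5.  105.9] [-0.4481 -0.5469 -0.4483  0.547 ] 0.16681348331208795 [ 0.62  0.77 -1.16]
pred eye px 323.9657561799548 32.04019807424703
crop off 223 0
```

View pics/w6d.png

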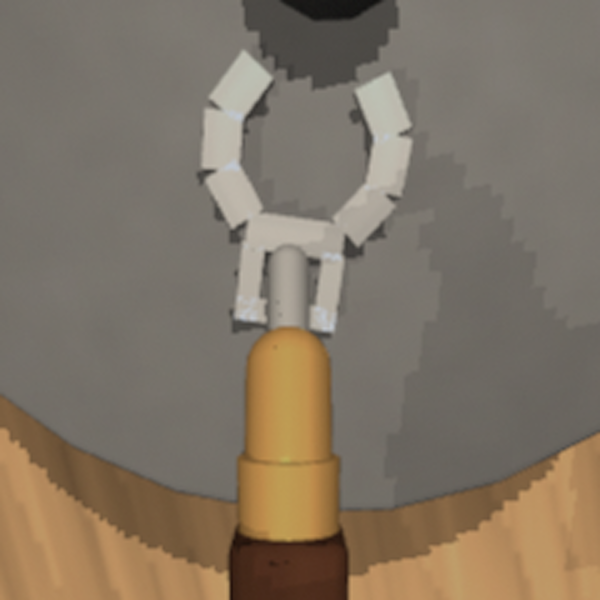

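The ring lies clear of the spindle, with the tip in the middle of its eye. Lift straight out slowly, then return towards the rest.

>>> carry_out --targets '[{"x":0,"y":0,"z":0.002,"ax":0,"ay":0,"az":0,"hand":-1},{"x":0,"y":0,"z":0.005,"ax":0,"ay":0,"az":0,"hand":-1},{"x":0,"y":0,"z":0.01,"ax":0,"ay":0,"az":0,"hand":-1},{"x":0,"y":0,"z":0.02,"ax":0,"ay":0,"az":0,"hand":-1},{"x":0,"y":0,"z":0.04,"ax":0,"ay":0,"az":0,"hand":-1}]'

```text
time_s: 12.58
eef_pos: [525.7, -5.1, 146.5]
ee_rot: [-0.448, -0.547, -0.448, 0.547]
force: [0.6, -0.4, -1.7]
grip_width: 0.167
```

```bash
python3 snap.py w7; python3 - <<'E'
from h import *
import json
a=cv2.imread('pics/w7.png');cv2.imwrite('pics/w7d.png',cv2.resize(a[0:240,200:440],None,fx=2.5,fy=2.5,interpolation=cv2.INTER_CUBIC))
ci=json.load(open('pics/w6.json'));C=onz(ci,308/2.5+200,140/2.5,79);print('ring centre',C,np.linalg.norm(C[:2]-[560,126]))
E
```

```text
12.575 [525.7  -5.1 146.5] [-0.4479 -0.5468 -0.4484  0.5472] 0.16692739414696606 [ 0.64 -0.37 -1.7 ]
pred eye px 322.4950582022081 51.253009746209045
crop off 222 0
ring centre [551.03110663  97.42926855  79.        ] 29.945412738518236
```

View pics/w7d.png

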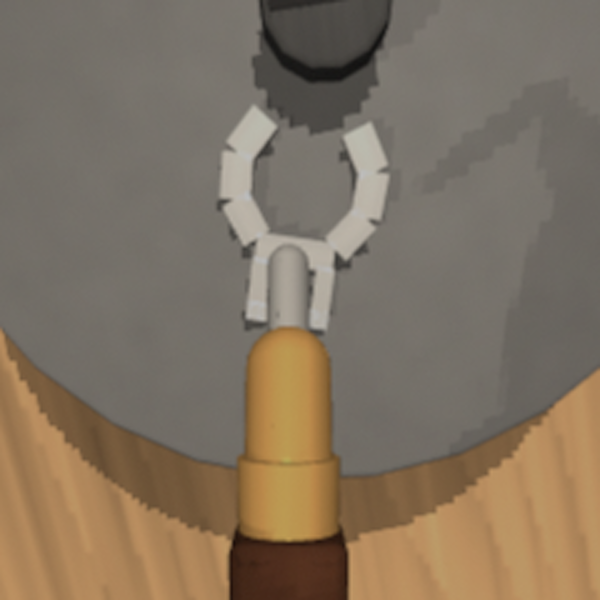

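The ring stayed flat on the head (it shrank in view as the camera rose), about 30 mm from the spindle. Return to above the rest.

>>> carry_out --targets '[{"x":-0.01,"y":-0.045,"z":0,"ax":0,"ay":0,"az":0,"hand":-1},{"x":-0.02,"y":-0.09,"z":0,"ax":0,"ay":0,"az":0,"hand":-1},{"x":-0.03,"y":-0.14,"z":0,"ax":0,"ay":0,"az":0,"hand":-1},{"x":-0.04,"y":-0.19,"z":0,"ax":0,"ay":0,"az":0,"hand":-1},{"x":-0.05,"y":-0.2268,"z":0,"ax":0,"ay":0,"az":0,"hand":-1}]'

```text
time_s: 13.25
eef_pos: [475.4, -234.0, 146.2]
ee_rot: [0.448, 0.547, 0.448, -0.547]
force: [0.4, 0.6, -0.5]
grip_width: 0.168
```

>>> carry_out --targets '[{"x":0,"y":0,"z":0,"ax":0,"ay":0,"az":0,"hand":-1},{"x":0,"y":0,"z":0,"ax":0,"ay":0,"az":0,"hand":-1},{"x":0,"y":0,"z":0,"ax":0,"ay":0,"az":0,"hand":-1}]'

```text
time_s: 13.62
eef_pos: [476.2, -231.0, 146.1]
ee_rot: [0.449, 0.547, 0.449, -0.547]
force: [0.4, -0.4, -0.8]
grip_width: 0.167
```

>>> carry_out --targets '[{"x":-0.0004,"y":-0.0008,"z":-0.025,"ax":0,"ay":0,"az":0,"hand":-1},{"x":-0.0004,"y":-0.0008,"z":-0.05,"ax":0,"ay":0,"az":0,"hand":-1},{"x":-0.0004,"y":-0.0008,"z":-0.07,"ax":0,"ay":0,"az":0,"hand":-1},{"x":-0.0004,"y":-0.0008,"z":-0.083,"ax":0,"ay":0,"az":0,"hand":-1},{"x":-0.0004,"y":-0.0008,"z":-0.083,"ax":0,"ay":0,"az":0,"hand":-1}]'

```text
time_s: 14.25
eef_pos: [475.5, -232.2, 62.6]
ee_rot: [-0.448, -0.547, -0.449, 0.547]
force: [0.7, -0.0, -0.5]
grip_width: 0.169
```

>>> carry_out --targets '[{"x":0,"y":0,"z":-0.003,"ax":0,"ay":0,"az":0,"hand":-1},{"x":0,"y":0,"z":-0.006,"ax":0,"ay":0,"az":0,"hand":-1},{"x":0,"y":0,"z":-0.009,"ax":0,"ay":0,"az":0,"hand":-1},{"x":0,"y":0,"z":-0.009,"ax":0,"ay":0,"az":0,"hand":-1},{"x":0,"y":0,"z":-0.009,"ax":0,"ay":0,"az":0,"hand":-1}]'

```text
time_s: 14.88
eef_pos: [475.6, -232.9, 54.1]
ee_rot: [0.448, 0.547, 0.448, -0.547]
force: [-0.6, 0.3, -1.9]
grip_width: 0.171
```

>>> carry_out --targets '[{"x":0,"y":0.0005,"z":-0.0012,"ax":0,"ay":0,"az":0,"hand":-1},{"x":0,"y":0.0005,"z":-0.0012,"ax":0,"ay":0,"az":0,"hand":-1},{"x":0,"y":0.0005,"z":-0.0012,"ax":0,"ay":0,"az":0,"hand":-1}]'

```text
time_s: 15.25
eef_pos: [475.5, -232.3, 52.8]
ee_rot: [-0.448, -0.547, -0.448, 0.547]
force: [0.1, 0.6, -1.0]
grip_width: 0.17
```

>>> carry_out --targets '[{"x":0,"y":0,"z":0,"ax":0,"ay":0,"az":0,"hand":-0.5},{"x":0,"y":0,"z":0,"ax":0,"ay":0,"az":0,"hand":-0.3},{"x":0,"y":0,"z":0,"ax":0,"ay":0,"az":0,"hand":0},{"x":0,"y":0,"z":0,"ax":0,"ay":0,"az":0,"hand":0},{"x":0,"y":0,"z":0,"ax":0,"ay":0,"az":0,"hand":0}]'

```text
time_s: 15.88
eef_pos: [475.6, -232.3, 52.8]
ee_rot: [0.448, 0.547, 0.448, -0.547]
force: [0.2, -0.5, 0.2]
grip_width: 0.497
```

>>> carry_out --targets '[{"x":0,"y":0,"z":0.02,"ax":0,"ay":0,"az":0,"hand":0},{"x":0,"y":0,"z":0.05,"ax":0,"ay":0,"az":0,"hand":0},{"x":0,"y":0,"z":0.1,"ax":0,"ay":0,"az":0,"hand":0},{"x":0,"y":0,"z":0.148,"ax":0,"ay":0,"az":0,"hand":0},{"x":0,"y":0,"z":0.148,"ax":0,"ay":0,"az":0,"hand":0}]'

```text
time_s: 16.5
eef_pos: [476.7, -233.1, 204.2]
ee_rot: [0.451, 0.547, 0.446, -0.546]
force: [0.3, 0.8, -0.7]
grip_width: 0.497
```

```bash
python3 snap.py w8; python3 - <<'E'
from h import *
w=cv2.imread('pics/w8.png');s=viewer.capture('scene');cv2.imwrite('pics/s8.png',s)
c=lambda a,y,x:cv2.resize(a[y:y+60,x:x+80],(400,300),interpolation=cv2.INTER_CUBIC)
cv2.imwrite('pics/fin.png',np.vstack([np.hstack([c(s,215,190),c(s,230,326)]),np.hstack([cv2.resize(w,(400,300)),cv2.resize(s,(400,300))])]))
E
```

```text
16.5 [ 476.7 -233.1  204.2] [ 0.4506  0.5475  0.4457 -0.5464] 0.4969221498892633 [ 0.29  0.76 -0.68]
pred eye px 327.82332263245564 -451.15357276798335
crop off 227 0
```

View pics/fin.png

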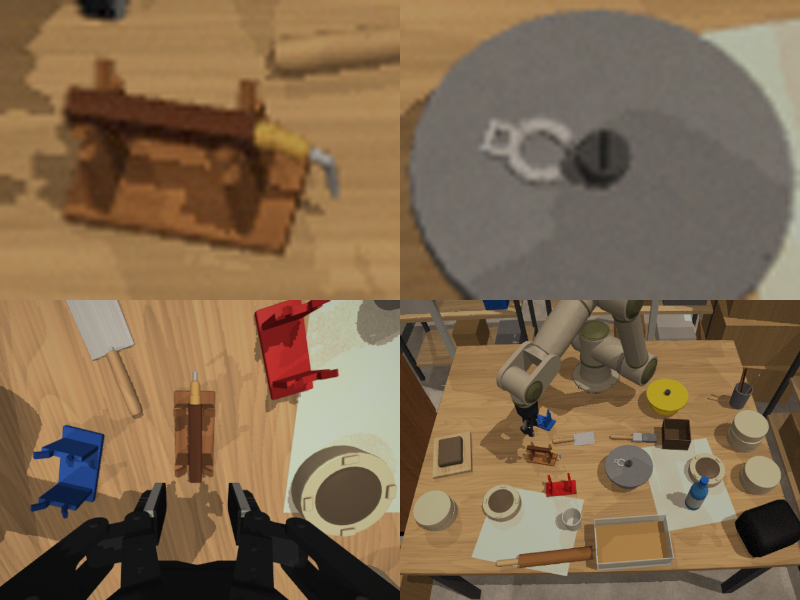

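The last picture shows the pick back in its rest at the same place as at the start. The ring lies flat on the head, clear of the spindle, and nothing else has moved. Handing in.

```bash
python3 -c "
from h import *
s=ctrl.sense();print(s['time_s'],s['force'].round(2),abs(s['dq']).max())
ci=viewer.camera_info('scene');C=onz(ci,137/5+326,150/5+230,79);print(C.round(1),np.linalg.norm(C[:2]-[560,126]))
print(finish_job())"
```

```text
16.6 [-0.27  0.2  -0.82] 0.024417056031671443
[553.   96.4  79. ] 30.450318100860468
the job is handed in; nothing more can be done
None
```

The retaining ring is out of its groove and lying flat on the wheel head, clear of the spindle. The pick is back in its wooden rest. I handed the job in at about 16.6 s of the 61 s allowed; no verdict is reported.

- **Feeling for the head:** the tip met the wheel head at TCP z of about 104.7 mm, where the camera estimate of the hook's reach (e ≈ -1 mm) had put it. Contact force read about 4 N on the way down.
- **Pull:** the readings between steps showed up to about 6.6 N, and the ring sprang free after about 12 mm. It stayed on the pick, and I drew it on to about 30 mm from the spindle.
- **Last checks:** the wrist and scene cameras put the ring's centre 29.9 mm and 30.5 mm from the spindle axis. I set the pick down within about 1 mm of where I gripped it, and it looks unchanged in the rest. The bystanders look unmoved in the scene picture, and the gripper is open and clear.
- **Failed or disagreed:** the first two move calls were refused because of missing keys, and nothing moved. No measured check failed or disagreed. I judged the ring's flatness, the pick's seating and the bystanders by eye only.

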